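Isolate the test plate, sort the tested modules, restore power

ROBOT

A 6-joint arm with a two-finger parallel gripper is mounted at the origin on the work surface. World frame = base frame: x ahead of the robot, y to its left, z up, the work surface at z = 0. Lengths are in m, angles in rad, forces in N, time in s.
With the tool pointing down it reaches from about 0.35 to 0.975 m from the base axis. Payload 4.9 kg.
Tool frame: the origin (TCP) lies midway between the tips of the shut fingers; the grasp point (between the pads) lies 19 mm behind it (ctrl.hold_point_z is the distance from the TCP to the grasp point, in m); z points along the fingers, y is the line along which they close (so a half turn about z gives the same grasp; the last joint's range is limited). The gripper opens to 85 mm and grips with 20 to 120 N. Pads are 22 mm wide; open, the fingers measure 114 mm over their backs; the gripper's body (76 mm by 85 mm) begins 54 mm behind the grasp point. The pads swing forward as they close: fully open they stand 13 mm farther back than shut.
Start: joints at [1.069, 0.053, 1.613, -0, 1.476, -0.119], TCP at [0.233, 0.58, 0.231] pointing down, gripper open.
Joint ranges: [-3.01, 3.01], [-1.01, 2.22], [0.06, 2.58], [-1.02, 4.17], [0.09, 2.62], [-3.14, 3.14]. Speed limits (rad/s): [2.57, 2.57, 3.14, 3.14, 3.14, 3.14].

INTERFACE

Orientations are given as a rotation vector (axis times angle).
In Python, from station import status, viewer, finish_job, ctrl gives the robot as it stands.
- The arm moves only by the shell command python3 -m jog 'ROWS' [FORCE]. ROWS is JSON, a list of rows, each a list of 7 numbers: the turn, a rotation vector about the tool's x, y, z each as a share of 5 degrees, from -1 to 1, then the shift along the tool's x, y, z each as a share of 30 mm, from -1 to 1, then the opening, from -1 (shut) to 1 (fully open). A call has 1 to 5 rows; each row shifts and turns the commanded pose from where the row before left it, along the tool's axes as they then stand; what a row does not reach is not made up. A row lasts 1/8 s, in which the tool goes at most 62.5 mm and 10.7 degrees, less where a joint would pass 70% of its speed; a pose out of reach is approached as far as the arm can. A call with a number of a shift or a turn outside -1 to 1 is refused whole. A call with a gripper value outside its range is refused whole. The fingers move at their own pace and stop on an object; FORCE is the grip in N (left out, the last holds). Time passes only in rows, so rows that do not move let the fingers close. It gives the time, the measured TCP pose, the force, the opening and the grip force at its end, in the units of the state.
- status.get_obs(): the state, without advancing time (a new reading comes with each control period).
- viewer.get_image(name): name is "scene" or "side" or "wrist"; returns a dict with "img" (420x560x3 uint8, red, green, blue), "fovy" (degrees; the focal length in pixels is half the picture's height over the tangent of half this angle, whatever the lens; pixels are square), "cx", "cy" (the principal point, pixels), "rvec" (rotation vector, rad) and "tvec" (3), from world to camera coordinates, as OpenCV has them. Camera axes: x right, y down, z forward; pixel columns grow to the right and rows downward; lengths in m; the calibration is good to about 2 mm. A picture is of the moment at which its call begins. There is no depth.
- finish_job(): hands the job in; it is judged then, once.
The state is a dict: "t": time; "q": joint angles; "dq": joint speeds; "effort": joint torques, N m; "tool_pos": TCP position; "tool_rot": TCP orientation; "contact_force": force on the tool from outside, world axes, zero at the start; "wrist_torque": the same for the moment, N m; "opening": finger opening in m; "grip_force": force on a finger pad.
Only numpy, scipy, OpenCV 4.12 (cv2) and the standard library are available. Lean on these libraries where they do the work, as an engineer would, in place of code of your own. Each camera call takes 0.05 s, during which the arm holds its last target. There are 200 camera calls.

TASK

Turn the isolator handle fully off while all the tested sensor modules are still on the contact plate, then sort them with the power off: the rectangular modules into the long blue bin, the round ones into the square cardboard box. Once every module lies in its own bin, turn the isolator fully on again for the next batch; leave the other things on the bench alone.

Things in the scene. Friction and masses are not known exactly. Their poses are not given: they have to be found in the camera images.
- handle (a joint): angle of the isolator handle about its vertical axis: 0 = off (stop; pointer end towards the isolator's own -x side, at the round black stud), 1.571 = on (stop; pointer end towards its own +y side, at the white bar mark); off to on is a quarter turn clockwise seen from above; past the middle it pulls itself into the nearer end and rests there; starts on
- isolator: rotary power isolator of the test plate, fixed to the bench: grey box 120 x 120 x 55 mm with a round yellow face on top, handle axis at its centre; origin at the centre of its underside, z up
- handle_grip (a point): middle of the red bar handle on the isolator, on its axis, 82 mm above the bench; the bar is 74 mm long (along its x), 16 mm wide (its y) and 30 mm tall, 15 mm of it above and 15 mm below this point, on a black disc 72 mm across; -x is its pointer end
- handle_pointer (a point): pointer end of the red bar handle, marked by a white stripe on top, 37 mm from the axis
- plate: flush bright metal contact plate in the bench, 260 x 340 mm, level with the bench, on which the modules lie at the start; origin at its centre, at bench height
- longbin: long blue plastic bin fixed to the bench, for the rectangular modules: 250 (its x) x 150 (its y) x 35 mm outside, walls and floor 5 mm, open on top; origin at the centre of its underside
- squarebox: square low cardboard box fixed to the bench, for the round modules: 160 x 160 x 35 mm outside, walls and floor 5 mm, open on top; origin at the centre of its underside
- rect1: rectangular sensor module: white plastic shell 54 (its x) x 30 (its y) x 14 mm with a green circuit board and a coin cell on top (19 mm tall in all; the cell, 20 mm across, sits 12 mm to -x of the middle), 40 g; origin at the centre of its underside, z up; goes in the long blue bin; may be absent
- rect2: rectangular sensor module: white plastic shell 54 (its x) x 30 (its y) x 14 mm with a green circuit board and a coin cell on top (19 mm tall in all; the cell, 20 mm across, sits 12 mm to -x of the middle), 40 g; origin at the centre of its underside, z up; goes in the long blue bin; may be absent
- rect3: rectangular sensor module: white plastic shell 54 (its x) x 30 (its y) x 14 mm with a green circuit board and a coin cell on top (19 mm tall in all; the cell, 20 mm across, sits 12 mm to -x of the middle), 40 g; origin at the centre of its underside, z up; goes in the long blue bin; may be absent
- rect4: rectangular sensor module: white plastic shell 54 (its x) x 30 (its y) x 14 mm with a green circuit board and a coin cell on top (19 mm tall in all; the cell, 20 mm across, sits 12 mm to -x of the middle), 40 g; origin at the centre of its underside, z up; goes in the long blue bin; may be absent
- round1: round sensor module: white plastic shell 40 mm across x 14 mm tall with a green circuit board and a coin cell (20 mm across) in the middle on top (19 mm tall in all), 40 g; origin at the centre of its underside, z up; goes in the square cardboard box; may be absent
- round2: round sensor module: white plastic shell 40 mm across x 14 mm tall with a green circuit board and a coin cell (20 mm across) in the middle on top (19 mm tall in all), 40 g; origin at the centre of its underside, z up; goes in the square cardboard box; may be absent
- round3: round sensor module: white plastic shell 40 mm across x 14 mm tall with a green circuit board and a coin cell (20 mm across) in the middle on top (19 mm tall in all), 40 g; origin at the centre of its underside, z up; goes in the square cardboard box; may be absent
- tape: roll of clear tape lying flat, 72 mm across, 18 mm high, leave it alone
- pot: small closed screw-top pot standing upright, 36 mm across, 35 mm high, leave it alone
- brush: small brush lying on the bench, 150 mm long, leave it alone
There are look-alikes about, which are no part of the job. What is shaped like the rect1 but orange or red is not meant.

How it is judged:
On the way, in this order (a step that is already met when the one before it is completed fails the run):
1. the isolator is off while every module is still on or close by the contact plate (value of joint handle below 0.2 rad and horizontal distance between each of rect1, rect2, rect3, rect4, round1, round2, round3 and plate below 0.195 m), for 0.3 s.
2. every module lies in its own bin and the isolator is still off (value of joint handle below 0.2 rad and x of rect1 in the frame of longbin between -0.115 and 0.115 m and y of rect1 in the frame of longbin between -0.065 and 0.065 m and z of each of rect1, rect2, rect3, rect4 in the frame of longbin below 0.03 m and x of rect2 in the frame of longbin between -0.115 and 0.115 m and y of rect2 in the frame of longbin between -0.065 and 0.065 m and x of rect3 in the frame of longbin between -0.115 and 0.115 m and y of rect3 in the frame of longbin between -0.065 and 0.065 m and x of rect4 in the frame of longbin between -0.115 and 0.115 m and y of rect4 in the frame of longbin between -0.065 and 0.065 m and x of round1 in the frame of squarebox between -0.07 and 0.07 m and y of round1 in the frame of squarebox between -0.07 and 0.07 m and z of each of round1, round2, round3 in the frame of squarebox below 0.03 m and x of round2 in the frame of squarebox between -0.07 and 0.07 m and y of round2 in the frame of squarebox between -0.07 and 0.07 m and x of round3 in the frame of squarebox between -0.07 and 0.07 m and y of round3 in the frame of squarebox between -0.07 and 0.07 m), for 0.3 s.
3. the isolator is on again (value of joint handle above 1.37 rad), for 0.3 s.
At the end, for the whole second after the job is handed in: the isolator is on (joint above 1.37 rad), every rectangular module is inside the long blue bin and every round one inside the square cardboard box (origins within the walls and less than 30 mm above the bin's underside), at rest (value of joint handle above 1.37 rad and x of rect1 in the frame of longbin between -0.115 and 0.115 m and y of rect1 in the frame of longbin between -0.065 and 0.065 m and z of each of rect1, rect2, rect3, rect4 in the frame of longbin below 0.03 m and x of rect2 in the frame of longbin between -0.115 and 0.115 m and y of rect2 in the frame of longbin between -0.065 and 0.065 m and x of rect3 in the frame of longbin between -0.115 and 0.115 m and y of rect3 in the frame of longbin between -0.065 and 0.065 m and x of rect4 in the frame of longbin between -0.115 and 0.115 m and y of rect4 in the frame of longbin between -0.065 and 0.065 m and x of round1 in the frame of squarebox between -0.07 and 0.07 m and y of round1 in the frame of squarebox between -0.07 and 0.07 m and z of each of round1, round2, round3 in the frame of squarebox below 0.03 m and x of round2 in the frame of squarebox between -0.07 and 0.07 m and y of round2 in the frame of squarebox between -0.07 and 0.07 m and x of round3 in the frame of squarebox between -0.07 and 0.07 m and y of round3 in the frame of squarebox between -0.07 and 0.07 m and linear speed of each of rect1, rect2, rect3, rect4, round1, round2, round3 below 0.03 m/s); the robot touches nothing.
It fails at once if a module is lifted more than 60 mm while the isolator is on (value of joint handle above 0.9 rad and height (world z) of any of rect1, rect2, rect3, rect4, round1, round2, round3 above 0.06 m).
It fails at once if another thing on the bench is moved by more than 40 mm (distance of any of tape, pot, brush from where it was at the start of the episode above 0.04 m).
Of rect1, rect2, rect3, rect4, round1, round2, round3 only 5 to 7 are there at a start; the rules pass over those that are not, and their reading is None.
At some moment in a run one of rect1, rect2, rect3, rect4, round1, round2, round3 may be knocked a few centimetres aside while the robot is not near it.
Once in a run the grip may slacken for a moment while it holds something.
It also fails if it takes over 210 s, if anything falls off the work surface, if the arm or the gripper's body presses on something with over 40 N, if the wrist force passes 120 N, or if a joint passes its speed limit or range.

## Working session

There is one attempt and no reset: what is moved stays moved. The work goes in short steps, Python scripts to look and compute and a shell command to move; the robot and the scene stay as the last step left them, time stands still between calls to the robot, and variables do not carry over. Pictures are saved under pics/ and viewed, at most 14 in all, crops included, and the job is handed in when it is done.

```bash
ls; mkdir -p pics; cat > h.py <<'E'
import numpy as np, cv2, sys
from station import status, viewer, ctrl
def grab(n,f=None):
    d=viewer.get_image(n)
    if f: cv2.imwrite(f'pics/{f}.png',cv2.cvtColor(d['img'],cv2.COLOR_RGB2BGR))
    return d
def cam(d):
    f=d['img'].shape[0]/2/np.tan(np.radians(d['fovy'])/2)
    R=cv2.Rodrigues(np.array(d['rvec'],float))[0]
    return f,R,np.array(d['tvec'],float)
def ray(d,u,v,z):
    f,R,t=cam(d)
    c=-R.T@t; r=R.T@np.array([(u-d['cx'])/f,(v-d['cy'])/f,1.])
    return c+r*(z-c[2])/r[2]
def proj(d,p):
    f,R,t=cam(d); q=R@np.array(p)+t
    return d['cx']+f*q[0]/q[2], d['cy']+f*q[1]/q[2]
E
python3 - <<'E'
from h import *
np.set_printoptions(precision=3,suppress=True)
for n in ['scene','side','wrist']:
    d=grab(n,n+'0'); f,R,t=cam(d); print(n,f,-R.T@t,R[2],d['cx'],d['cy'])
o=status.get_obs(); print(o['tool_pos'],o['tool_rot'],ctrl.hold_point_z,o['t'],o['opening'])
E
```

```text
pics
scene 398.8609860681199 [1.126 0.129 0.975] [-0.551 -0.13  -0.824] 277.9099179861261 211.30057569934462
side 437.17917359182184 [0.431 0.857 0.656] [ 0.116 -0.821 -0.559] 278.5006988469959 203.6381002006696
wrist 291.8443916598876 [0.167 0.607 0.373] [ 0.261 -0.107 -0.959] 278.61148136671983 218.64803659905874
[0.233 0.579 0.23 ] [-0.598 -3.084  0.002] 0.0187 0.15 0.08544417894186782
```

View pics/scene0.png

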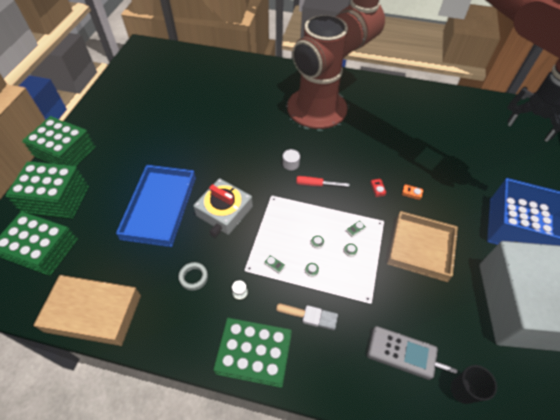

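View pics/side0.png

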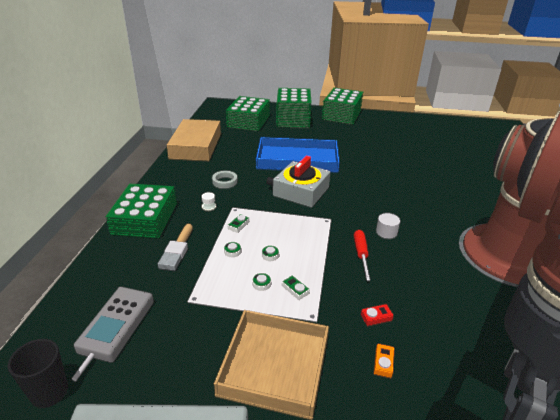

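The scene view shows 5 modules on the plate: rects at (356,228) and (274,263), rounds at (317,241), (350,250) and (312,269). The blue bin is at (157,205), the isolator at (222,203) and the cardboard box at (424,245). The side view agrees.

```bash
cat >> h.py <<'E'
def blobs(d,mask,amin=15):
    n,l,s,c=cv2.connectedComponentsWithStats(mask.astype(np.uint8)*255)
    return [(c[i],s[i,4],(l==i)) for i in range(1,n) if s[i,4]>=amin]
def mod(d,zt=0.015):
    """green boards over a white plate: position, long axis, size"""
    h=cv2.cvtColor(d['img'],cv2.COLOR_RGB2HSV)
    m=(h[...,0]>45)&(h[...,0]<90)&(h[...,1]>80)&(h[...,2]>35)
    out=[]
    for c,a,l in blobs(d,m):
        cs=cv2.findContours(l.astype(np.uint8),cv2.RETR_EXTERNAL,cv2.CHAIN_APPROX_NONE)[0]
        p=np.array([ray(d,u,v,zt)[:2] for u,v in cs[0][:,0]])
        r=cv2.minAreaRect((p*1000).astype(np.float32))
        out.append((c,a,np.array(r[0])/1000,r[1],r[2]))
    return out
E
python3 - <<'E'
from h import *
np.set_printoptions(precision=3,suppress=True)
for n in ['scene','side']:
    d=grab(n); print(n)
    for c,a,p,s,an in mod(d):
        if a<600: print(' mod',c.round(),a,p,np.round(s),round(an))
    h=cv2.cvtColor(d['img'],cv2.COLOR_RGB2HSV); H,S,V=[h[...,i] for i in range(3)]
    for nm,m,z,am in [('yellow',(H>22)&(H<35)&(S>150)&(V>120),.055,150),('red',((H<6)|(H>174))&(S>170)&(V>110),.097,40),('blue',(H>100)&(H<125)&(S>130),.035,1500),('wood',(H>8)&(H<22)&(S>60)&(V>80),.035,2000),('plate',(V>190)&(S<40),0,3000)]:
        for c,a,l in blobs(d,m,am):
            cs=max(cv2.findContours(l.astype(np.uint8),cv2.RETR_EXTERNAL,cv2.CHAIN_APPROX_NONE)[0],key=len)
            p=np.array([ray(d,u,v,z)[:2] for u,v in cs[:,0]]); r=cv2.minAreaRect((p*1000).astype(np.float32))
            print(' ',nm,c.round(),a,np.round(r[0]),np.round(r[1]),round(r[2]))
            if nm in('yellow',): e=cv2.fitEllipse(cv2.convexHull(cs)); print('   ell',e, ray(d,*e[0],z))
a=cv2.imread('pics/scene0.png')[165:250,110:270]; b=cv2.imread('pics/side0.png')[120:220,240:360]
cv2.imwrite('pics/crop1.png',np.hstack([cv2.resize(a,(560,298),interpolation=2),cv2.resize(b,(240,298))[:, :240]]))
cv2.imwrite('pics/crop1.png',np.vstack([cv2.resize(a,(540,288),interpolation=2),cv2.copyMakeBorder(cv2.resize(b,(360,300),interpolation=2),0,0,0,180,0)]))
E
```

```text
scene
 mod [523. 101.] 38 [-0.207  0.721] [16. 58.] 48
 mod [373. 144.] 414 [0.149 0.21 ] [198.  58.] 64
 mod [429. 157.] 300 [0.163 0.399] [65. 77.] 61
 mod [191. 278.] 57 [ 0.746 -0.191] [31. 20.] 79
  red [217. 190.] 60 [ 511. -188.] [49. 15.] 69
  blue [156. 206.] 4552 [ 553. -365.] [279. 170.] 6
  blue [523. 213.] 3070 [334. 663.] [191. 266.] 82
  wood [30. 80.] 5989 [  104. -1010.] [1144.  321.] 29
  wood [224.  24.] 4574 [-360. -489.] [403. 462.] 15
  wood [452.  48.] 9124 [-503.  452.] [581. 718.] 69
  wood [424. 246.] 3644 [506. 390.] [168. 186.] 85
  wood [ 88. 309.] 5285 [ 889. -399.] [146. 227.] 5
  plate [317. 248.] 9381 [558. 108.] [343. 263.] 88
side
 mod [224. 179.] 20 [ 0.736 -0.18 ] [28. 11.] 10
 mod [237. 222.] 70 [0.651 0.01 ] [48. 26.] 67
 mod [233. 248.] 56 [0.64  0.113] [34. 26.] 34
 mod [270. 252.] 59 [0.554 0.111] [32. 31.] 10
 mod [262. 280.] 84 [0.557 0.202] [33. 33.] 10
 mod [294. 284.] 123 [0.485 0.205] [26. 50.] 49
 mod [558. 404.] 80 [0.046 0.399] [54.  7.] 71
 mod [268. 415.] 422 [0.483 0.493] [21. 93.] 85
  red [302. 166.] 162 [ 514. -150.] [109.  30.] 71
  red [360. 243.] 267 [362. 148.] [22. 87.] 8
  red [377. 315.] 355 [335. 334.] [52. 35.] 25
  blue [536.  17.] 1703 [ -944. -2932.] [1638.  339.] 71
  blue [297. 153.] 2368 [ 545. -339.] [255. 221.] 5
  wood [433.  59.] 16288 [ -125. -2139.] [2826. 1453.] 88
  wood [273. 364.] 8963 [499. 401.] [180. 161.] 85
  plate [266. 265.] 10369 [560. 107.] [340. 260.] 89
```

View pics/crop1.png

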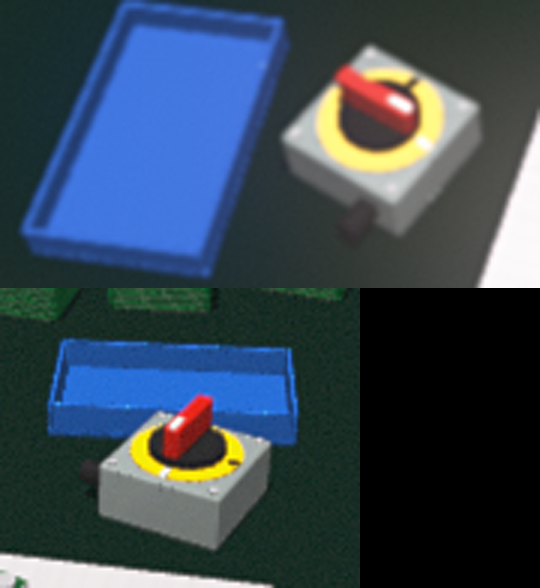

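Crop: the pointer's white stripe faces the white mark (crop 425,143) and the black stud is at crop (412,83), so off is counterclockwise from above. I'll bring the wrist camera over the plate and isolator.

```bash
cat >> h.py <<'E'
def plan(x,y,z,yaw=None):
    """yaw: wished world direction (deg) of the closing line (tool y), mod 180"""
    o=status.get_obs(); R=cv2.Rodrigues(np.array(o['tool_rot'],float))[0]; p=np.array(o['tool_pos'])
    cur=np.degrees(np.arctan2(R[1,1],R[0,1])); k=0
    if yaw is not None:
        dl=(yaw-cur+90)%180-90; k=-dl   # turn about tool z (down)
        R=R@cv2.Rodrigues(np.array([0,0,np.radians(k)]))[0]
    s=R.T@(np.array([x,y,z])-p)/0.03
    print('at',p.round(4),'yaw',round(cur,1),'tilt',R[:2,2].round(4),'q6',round(o['q'][5],2),'| turn',round(k/5,2),'then shift',s.round(2),'open',round(o['opening'],4),'grip',round(o['grip_force'],1),'t',o['t'])
E
A='[0,0,0,-1,-0.93,0,1]'; J="[$A,$A,$A,$A,$A]"
python3 -m jog '[[0,0,0,-1,-0.93,-0.1,1],[0,0,0,-1,-0.93,-0.1,1],[0,0,0,-1,-0.93,-0.1,1],[0,0,0,-1,-0.93,0,1],[0,0,0,-1,-0.93,0,1]]'
python3 -m jog '[[0,0,0,-1,-0.93,0,1],[0,0,0,-1,-0.93,0,1],[0,0,0,-1,-0.93,0,1],[0,0,0,-1,-0.93,0,1],[0,0,0,-1,-0.93,0,1]]'
python3 -m jog '[[0,0,0,-1,-0.93,0,1],[0,0,0,-1,-0.93,0,1],[0,0,0,-1,-0.93,0,1],[0,0,0,-1,-0.93,0,1],[0,0,0,-1,-0.93,0,1]]'
python3 -m jog '[[0,0,0,0,0,0,1],[0,0,0,0,0,0,1]]'
python3 - <<'E'
from h import *
np.set_printoptions(precision=3,suppress=True)
plan(.5,0,.25)
d=grab('wrist','w1')
for c,a,p,s,an in mod(d): print(' mod',c.round(),a,p,np.round(s),round(an))
h=cv2.cvtColor(d['img'],cv2.COLOR_RGB2HSV); H,S,V=[h[...,i] for i in range(3)]
m=(H>18)&(H<40)&(S>90)&(V>60)
for c,a,l in blobs(d,m,150):
    cs=max(cv2.findContours(l.astype(np.uint8),cv2.RETR_EXTERNAL,cv2.CHAIN_APPROX_NONE)[0],key=len); e=cv2.fitEllipse(cv2.convexHull(cs)); print(c,a,ray(d,*e[0],.055),e)
E
```

```text
t: 0.88
tool_pos: [0.3208, 0.3931, 0.2403]
tool_rot: [0.597, 3.084, 0.0]
contact_force: [1.0, 0.5, 0.2]
opening: 0.0854
grip_force: 0.0
t: 1.5
tool_pos: [0.4078, 0.2076, 0.2403]
tool_rot: [0.597, 3.084, 0.0]
contact_force: [0.8, 0.6, -1.3]
opening: 0.0854
grip_force: 0.0
t: 2.12
tool_pos: [0.4949, 0.0221, 0.2403]
tool_rot: [0.598, 3.084, 0.0]
contact_force: [0.5, -0.2, 0.3]
opening: 0.0853
grip_force: 0.0
t: 2.38
tool_pos: [0.4943, 0.0238, 0.2401]
tool_rot: [-0.598, -3.084, -0.001]
contact_force: [0.1, -0.0, 0.2]
opening: 0.0854
grip_force: 0.0
at [0.494 0.024 0.24 ] yaw 68.1 tilt [-0.     0.001] q6 -1.29 | turn 0.0 then shift [-0.47 -0.66 -0.33] open 0.0854 grip 0.0 t 2.375
 mod [396.  61.] 1487 [0.405 0.206] [197.  23.] 71
 mod [413. 130.] 519 [0.484 0.205] [27. 50.] 49
 mod [190. 149.] 28 [ 0.404 -0.057] [6. 9.] 82
 mod [425. 182.] 289 [0.555 0.201] [36. 32.] 68
 mod [ 81. 219.] 618 [ 0.431 -0.223] [ 37. 132.] 17
 mod [538. 246.] 1008 [0.683 0.316] [ 45. 129.] 81
 mod [353. 208.] 244 [0.553 0.106] [32. 34.] 44
 mod [375. 261.] 188 [0.637 0.11 ] [35. 26.] 77
 mod [312. 295.] 283 [0.651 0.008] [49. 24.] 68
 mod [485. 310.] 583 [0.765 0.233] [72. 41.] 84
 mod [231. 331.] 1193 [ 0.669 -0.115] [146.  40.] 31
 mod [554. 337.] 41 [0.853 0.321] [18.  8.] 80
 mod [335. 352.] 356 [0.758 0.002] [82. 31.] 74
[129.596 251.426] 1494 [ 0.502 -0.177  0.055] ((128.9187774658203, 263.4838562011719), (60.129417419433594, 83.59658813476562), 92.62698364257812)
[121.201 302.977] 219 [ 0.546 -0.212  0.055] ((122.07910919189453, 301.9014587402344), (11.648759841918945, 35.243438720703125), 108.36195373535156)
```

View pics/w1.png

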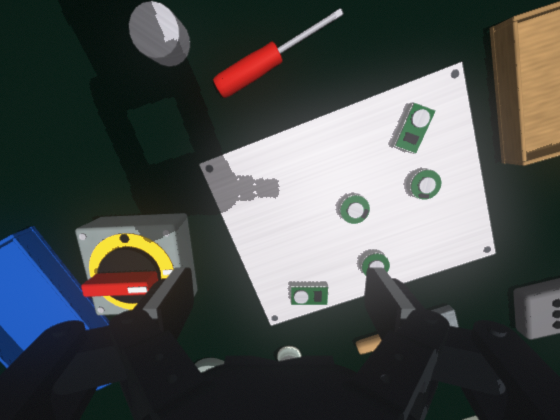

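Wrist view: the plate is clear, with rects at (413,128) and (308,294) and rounds at (425,184), (354,208) and (375,261). The isolator at (130,262) is partly hidden by a finger. I'll centre on it.

```bash

python3 -m jog '[[0,0,0,-0.85,-1,0,1],[0,0,0,-0.85,-1,0,1],[0,0,0,-0.85,-1,0,1],[0,0,0,-0.85,-1,0,1],[0,0,0,-0.85,-1,0,1]]' >/dev/null
python3 -m jog '[[0,0,0,0,-0.4,0,1],[0,0,0,0,0,0,1],[0,0,0,0,0,0,1]]' >/dev/null
python3 - <<'E'
from h import *
np.set_printoptions(precision=4,suppress=True)
plan(.5,-.17,.25)
d=grab('wrist','w2')
h=cv2.cvtColor(d['img'],cv2.COLOR_RGB2HSV); H,S,V=[h[...,i] for i in range(3)]
for nm,m,z,k in [('yel',(H>18)&(H<40)&(S>90)&(V>60),.056,300),('red',((H<8)|(H>172))&(S>140)&(V>60),.097,300),('blue',(H>100)&(H<125)&(S>130),.035,3000)]:
  for c,a,l in blobs(d,m,k):
    cs=max(cv2.findContours(l.astype(np.uint8),cv2.RETR_EXTERNAL,cv2.CHAIN_APPROX_NONE)[0],key=len); e=cv2.fitEllipse(cv2.convexHull(cs))
    p=np.array([ray(d,u,v,z)[:2] for u,v in cs[:,0]]); r=cv2.minAreaRect((p*1000).astype(np.float32))
    print(nm,c,a,ray(d,*e[0],z),r)
    if nm=='blue': print(cv2.approxPolyDP(cs,6,True)[:,0].tolist())
E
```

```text
at [ 0.5521 -0.173   0.2404] yaw 68.2 tilt [0.0001 0.0004] q6 -1.62 | turn 0.0 then shift [ 1.65 -0.55 -0.32] open 0.0853 grip 0.0 t 3.425
yel [260.6684 164.6698] 3359 [ 0.512  -0.1785  0.056 ] ((514.504150390625, -179.41293334960938), (103.94855499267578, 103.67903900146484), 68.16947174072266)
red [254.6922 172.2007] 1186 [ 0.5131 -0.1782  0.097 ] ((512.7522583007812, -178.8082275390625), (71.07112121582031, 18.79021644592285), 70.66744995117188)
blue [132.3082 224.858 ] 22514 [ 0.5161 -0.3597  0.035 ] ((545.9136962890625, -357.2319030761719), (252.04615783691406, 179.0587615966797), 5.402729511260986)
[[23, 187], [119, 314], [175, 267], [185, 270], [164, 306], [176, 312], [190, 305], [185, 322], [233, 299], [237, 287], [193, 216], [201, 212], [142, 130], [122, 129]]
```

View pics/w2.png

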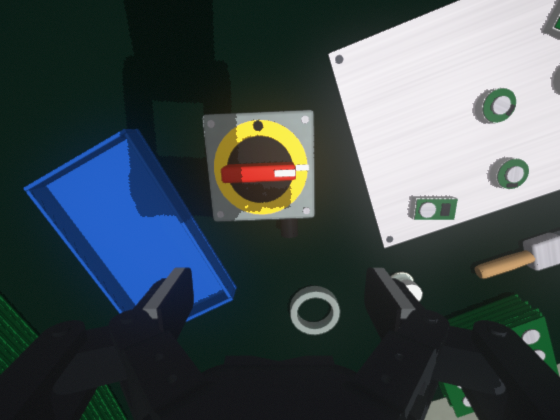

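Isolator axis is at about (0.5135,-0.1785), with the bar along about 70° and the pointer stripe at pixel (285,173) facing the white mark. I'll turn to straddle the bar.

```bash

python3 -m jog '[[0,0,1,0,0,0,0],[0,0,1,0,0,0,0],[0,0,1,0,0,0,0],[0,0,1,0,0,0,0],[0,0,1,0,0,0,0]]' >/dev/null
python3 -m jog '[[0,0,1,0,0,0,0],[0,0,1,0,0,0,0],[0,0,1,0,0,0,0],[0,0,1,0,0,0,0],[0,0,1,0,0,0,0]]' >/dev/null
python3 -m jog '[[0,0,1,0,0,0,0],[0,0,1,0,0,0,0],[0,0,1,0,0,0,0],[0,0,1,0,0,0,0],[0,0,1,0,0,0,0]]' >/dev/null
python3 -m jog '[[0,0,1,0,0,0,0],[0,0,1,0,0,0,0],[0,0,0.7,0,0,0,0],[0,0,0,0,0,0,0],[0,0,0,0,0,0,0]]' >/dev/null
python3 -c "
from h import *
plan(.5135,-.1785,.074,-20.5)"
```

```text
at [ 0.5523 -0.1739  0.2404] yaw -20.3 tilt [ 0.0002 -0.    ] q6 -0.08 | turn 0.03 then shift [-0.6  -1.16  5.55] open 0.0429 grip 0.0 t 5.975
```

```bash

python3 -m jog '[[0,0,0,-0.3,-0.58,0.8,0],[0,0,0,-0.3,-0.58,0.9,0],[0,0,0,0,0,1,0],[0,0,0,0,0,0.8,0],[0,0,0,0,0,0.5,0]]' 
python3 -m jog '[[0,0,0,0,0,0.5,0],[0,0,0,0,0,0.5,0],[0,0,0,0,0,0.5,0],[0,0,0,0,0,0,0]]' 
python3 -c "
from h import *
plan(.5135,-.1785,.074,-20.5)
d=grab('wrist');p=d['img'];cv2.imwrite('pics/w3.png',p[60:,:,::-1])"
```

```text
t: 6.6
tool_pos: [0.5128, -0.1787, 0.1189]
tool_rot: [-2.578, -1.792, 0.001]
contact_force: [-0.0, 0.0, 1.0]
opening: 0.043
grip_force: 0.0
t: 7.1
tool_pos: [0.5124, -0.1787, 0.0736]
tool_rot: [-2.578, -1.791, 0.002]
contact_force: [0.5, 0.5, 0.0]
opening: 0.0427
grip_force: 0.0
at [ 0.5124 -0.1787  0.0736] yaw -20.4 tilt [-0.0027  0.0014] q6 -0.12 | turn 0.01 then shift [ 0.02  0.03 -0.01] open 0.0427 grip 0.0 t 7.1
```

View pics/w3.png

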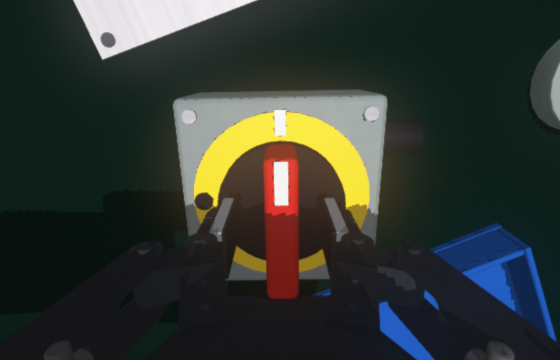

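Fingers straddle the bar (280,230), aligned, with the stud to the left, i.e. CCW. Grip and turn.

```bash

python3 -m jog '[[0,0,0,0,0,0,-1],[0,0,0,0,0,0,-1],[0,0,0,0,0,0,-1],[0,0,0,0,0,0,-1]]' 60
python3 -m jog '[[0,0,-0.8,0,0,0,-1],[0,0,-0.8,0,0,0,-1],[0,0,-0.8,0,0,0,-1],[0,0,-0.8,0,0,0,-1],[0,0,-0.8,0,0,0,-1]]'
python3 -m jog '[[0,0,-0.8,0,0,0,-1],[0,0,-0.8,0,0,0,-1],[0,0,-0.8,0,0,0,-1],[0,0,-0.8,0,0,0,-1],[0,0,-0.8,0,0,0,-1]]'
python3 -m jog '[[0,0,-0.8,0,0,0,-1],[0,0,-0.8,0,0,0,-1],[0,0,-0.8,0,0,0,-1],[0,0,-0.8,0,0,0,-1],[0,0,-0.8,0,0,0,-1]]'
python3 -m jog '[[0,0,-0.8,0,0,0,-1],[0,0,-0.8,0,0,0,-1],[0,0,-0.8,0,0,0,-1],[0,0,-0.8,0,0,0,-1],[0,0,-0.8,0,0,0,-1]]'
python3 -m jog '[[0,0,-0.8,0,0,0,-1],[0,0,-0.8,0,0,0,-1],[0,0,-0.5,0,0,0,-1],[0,0,0,0,0,0,-1]]'
python3 -c "
from h import *
plan(.5135,-.1785,.074,69)"
```

```text
t: 7.65
tool_pos: [0.5138, -0.1794, 0.0764]
tool_rot: [2.579, 1.793, 0.0]
contact_force: [-2.1, 1.5, 6.2]
opening: 0.0147
grip_force: 59.8
t: 8.28
tool_pos: [0.5138, -0.1794, 0.0764]
tool_rot: [2.228, 2.214, 0.001]
contact_force: [-4.2, 0.5, 5.5]
opening: 0.0146
grip_force: 59.3
t: 8.9
tool_pos: [0.5138, -0.1794, 0.0764]
tool_rot: [1.809, 2.567, 0.0]
contact_force: [-1.9, 0.6, 5.9]
opening: 0.0146
grip_force: 59.3
t: 9.52
tool_pos: [0.5138, -0.1794, 0.0764]
tool_rot: [1.335, 2.843, 0.0]
contact_force: [-3.2, 0.5, 6.0]
opening: 0.0151
grip_force: 59.5
t: 10.15
tool_pos: [0.5137, -0.1793, 0.0764]
tool_rot: [0.821, 3.032, -0.0]
contact_force: [-2.5, 1.6, 6.1]
opening: 0.0148
grip_force: 59.6
t: 10.65
tool_pos: [0.5138, -0.1794, 0.0764]
tool_rot: [0.543, 3.094, -0.0]
contact_force: [-3.5, 1.3, 5.6]
opening: 0.0148
grip_force: 59.6
at [ 0.5138 -0.1794  0.0764] yaw 70.1 tilt [ 0.0006 -0.0003] q6 -1.7 | turn 0.21 then shift [0.02 0.02 0.08] open 0.0148 grip 59.6 t 10.65
```

```bash

python3 -m jog '[[0,0,0,0,0,0,0],[0,0,0,0,0,0,0],[0,0,0,0,0,-0.6,0],[0,0,0,0,0,-1,0],[0,0,0,0,0,-1,0]]' >/dev/null
python3 -m jog '[[0,0,0,0.6,-1,-1,0],[0,0,0,0.6,-1,-1,0],[0,0,0,0.6,-1,-1,0],[0,0,0,0,0,0,0],[0,0,0,0,0,0,0]]' 
python3 -c "
from h import *
plan(.5135,-.1785,.074,69)
grab('wrist','w4');grab('side','s4')"
```

```text
t: 11.9
tool_pos: [0.4321, -0.2451, 0.2435]
tool_rot: [0.544, 3.094, 0.0]
contact_force: [0.4, 0.5, -0.4]
opening: 0.0422
grip_force: 0.0
at [ 0.4321 -0.2451  0.2435] yaw 70.1 tilt [0.0007 0.0001] q6 -1.89 | turn 0.21 then shift [-1.73  3.04  5.65] open 0.0422 grip 0.0 t 11.9
```

View pics/w4.png

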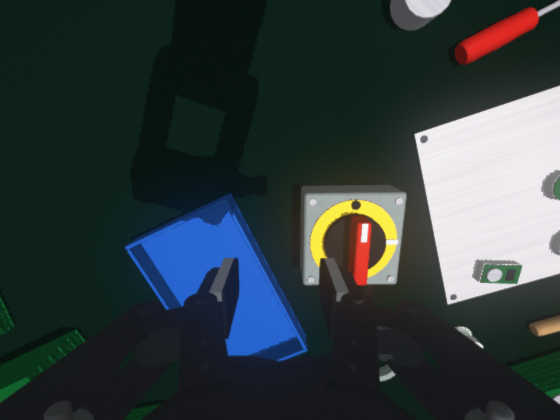

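Handle is off: the pointer end (362,232) is towards the stud (356,205). Blue bin rim corners are (126,247), (232,194) and (305,350).

```bash
python3 - <<'E'
from h import *
np.set_printoptions(precision=4,suppress=True)
d=grab('wrist')
P=[ray(d,u,v,.035)[:2] for u,v in [(126,247),(232,194),(305,350)]]
print(P,(P[0]+P[2])/2,np.linalg.norm(P[1]-P[0]),np.linalg.norm(P[2]-P[1]))
v=P[2]-P[1];print(np.degrees(np.arctan2(v[1],v[0])))
d=grab('side')
for c,a,p,s,an in mod(d):
    if a<200: print(p,s,an)
plan(.484,.205,.12,49)
E
```

```text
[array([ 0.4305, -0.4521]), array([ 0.4127, -0.2975]), array([ 0.6597, -0.2859])] [ 0.5451 -0.369 ] 0.15566442212086437 0.24727237236767824
2.690050789610915
[ 0.735  -0.1802] (23.700439453125, 10.604999542236328) 32.33341979980469
[0.6511 0.0095] (47.763023376464844, 25.64729881286621) 67.1666259765625
[0.6398 0.1125] (33.97876739501953, 26.530834197998047) 36.03209686279297
[0.5537 0.1105] (31.787391662597656, 31.197526931762695) 9.993831634521484
[0.5572 0.2022] (33.44631576538086, 32.583587646484375) 9.85167407989502
[0.485  0.2052] (25.710948944091797, 49.835304260253906) 49.41884231567383
at [ 0.432  -0.2444  0.242 ] yaw 70.1 tilt [-0.0018  0.0017] q6 -1.89 | turn 4.23 then shift [ 8.51 12.44  4.09] open 0.0427 grip 0.0 t 12.1
```

```bash

python3 -m jog '[[0,0,1,0,0,0,0.2],[0,0,1,0,0,0,0.2],[0,0,1,0,0,0,0.2],[0,0,1,0,0,0,0.2],[0,0,1,0,0,0,0.2]]' >/dev/null
python3 -m jog '[[0,0,1,0,0,0,0.2],[0,0,1,0,0,0,0.2],[0,0,1,0,0,0,0.2],[0,0,1,0,0,0,0.2],[0,0,1,0,0,0,0.2]]' >/dev/null
python3 -m jog '[[0,0,1,0,0,0,0.2],[0,0,1,0,0,0,0.2],[0,0,1,0,0,0,0.2],[0,0,1,0,0,0,0.2],[0,0,1,0,0,0,0.2]]' >/dev/null
python3 -m jog '[[0,0,1,0,0,0,0.2],[0,0,1,0,0,0,0.2],[0,0,1,0,0,0,0.2],[0,0,0.4,0,0,0,0.2],[0,0,0,0,0,0,0.2]]' >/dev/null
python3 -c "
from h import *
plan(.651,.009,.10,-22)"
```

```text
at [ 0.432  -0.245   0.2428] yaw -21.9 tilt [-0.0007  0.0006] q6 -0.28 | turn 0.03 then shift [10.58  3.6   4.76] open 0.0511 grip 0.0 t 14.6
```

```bash

python3 -m jog '[[0,0,0,0.96,0.33,0,0.2],[0,0,0,0.96,0.33,0,0.2],[0,0,0,0.96,0.33,0,0.2],[0,0,0,0.96,0.33,0,0.2],[0,0,0,0.96,0.33,0.2,0.2]]' >/dev/null
python3 -m jog '[[0,0,0,0.96,0.33,0.6,0.2],[0,0,0,0.96,0.33,0.6,0.2],[0,0,0,0.96,0.33,0.7,0.2],[0,0,0,0.96,0.33,0.7,0.2],[0,0,0,0.96,0.33,0.7,0.2]]' >/dev/null
python3 -m jog '[[0,0,0,0.96,0.33,0.6,0.2],[0,0,0,0,0,0.6,0.2],[0,0,0,0,0,0,0.2],[0,0,0,0,0,0,0.2]]' >/dev/null
python3 - <<'E'
from h import *
d=grab('wrist','w5')
for c,a,p,s,an in mod(d): 
    if max(s)<70: print(c.round(),a,p.round(4),np.round(s,1),round(an,1))
plan(.651,.009,.002,-22)
E
```

```text
[45. 27.] 1381 [0.5554 0.1986] [32.6 37.7] 68.1
[394.  39.] 21 [0.7767 0.1022] [3.  6.5] 19.1
[354.  59.] 123 [0.7472 0.099 ] [17.1 10. ] 89.5
[245.  93.] 1290 [0.6674 0.1079] [36.5 36.7] 68.1
[113. 156.] 1007 [0.5537 0.1069] [36.4 36.5] 19.1
[277. 214.] 1000 [0.6519 0.0106] [44.7 26.8] 67.1
[374. 290.] 43 [ 0.708  -0.0819] [ 6.4 13.8] 14.0
[322. 303.] 124 [ 0.661  -0.0768] [18.6 10.9] 70.2
[390. 305.] 19 [ 0.7164 -0.1012] [6.3 3.6] 74.1
[231. 323.] 140 [ 0.5735 -0.066 ] [14.8 15.1] 89.3
at [0.6516 0.0071 0.1034] yaw -22.0 tilt [ 0.0015 -0.0003] q6 0.28 | turn 0.01 then shift [ 0.05 -0.05  3.38] open 0.0516 grip 0.0 t 16.4
```

View pics/w5.png

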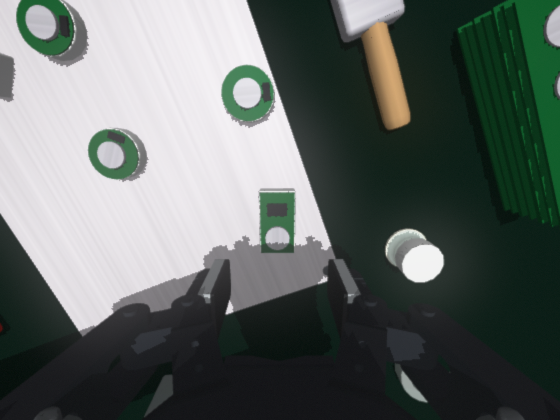

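Rect at (277,220) sits straight ahead between the open fingers. One round has been knocked to (0.667,0.108). Descend and grip.

```bash

python3 -m jog '[[0,0,0,0,0,0.9,0.2],[0,0,0,0,0,0.9,0.2],[0,0,0,0,0,0.8,0.2],[0,0,0,0,0,0.5,0.2],[0,0,0,0,0,0.25,0.2]]' 
python3 -m jog '[[0,0,0,0,0,0,-1],[0,0,0,0,0,0,-1],[0,0,0,0,0,0,-1],[0,0,0,0,0,0,-1]]' 50
python3 -m jog '[[0,0,0,0,0,-0.5,-1],[0,0,0,0,0,-1,-1],[0,0,0,0,0,-1,-1],[0,0,0,0,0,-1,-1],[0,0,0,0,0,-0.5,-1]]'
python3 -c "
from h import *
plan(.50,-.37,.14,88)
grab('side','s6')
d=grab('wrist','w6')"
```

```text
t: 17.02
tool_pos: [0.6514, 0.0075, 0.0017]
tool_rot: [2.604, 1.758, 0.0]
contact_force: [0.6, 0.4, 0.3]
opening: 0.0511
grip_force: 0.0
t: 17.52
tool_pos: [0.652, 0.0078, 0.0027]
tool_rot: [2.603, 1.758, 0.002]
contact_force: [0.2, -0.1, 2.3]
opening: 0.0287
grip_force: 51.7
t: 18.15
tool_pos: [0.6525, 0.0078, 0.125]
tool_rot: [2.601, 1.757, 0.005]
contact_force: [0.3, 0.3, -0.1]
opening: 0.0285
grip_force: 51.5
at [0.6525 0.0078 0.125 ] yaw -21.9 tilt [ 0.004  -0.0004] q6 0.28 | turn 14.01 then shift [-4.64 12.76 -0.52] open 0.0285 grip 51.5 t 18.15
```

```bash
python3 -c "
from h import *
plan(.49,-.375,.14)"
```

```text
at [0.6527 0.0077 0.1246] yaw -21.9 tilt [ 0.0045 -0.0004] q6 0.28 | turn 0.0 then shift [-13.86  -0.27  -0.53] open 0.0283 grip 51.5 t 18.25
```

```bash

python3 -m jog '[[0,0,0,-0.6,-0.02,-0.6,-1],[0,0,0,-1,-0.02,0,-1],[0,0,0,-1,-0.02,0,-1],[0,0,0,-1,-0.02,0,-1],[0,0,0,-1,-0.02,0,-1]]' | tail -2
python3 -m jog '[[0,0,0,-1,-0.02,0,-1],[0,0,0,-1,-0.02,0,-1],[0,0,0,-1,-0.02,0,-1],[0,0,0,-1,-0.02,0,-1],[0,0,0,-1,-0.02,0,-1]]' | tail -2
python3 -m jog '[[0,0,0,-1,-0.02,0,-1],[0,0,0,-1,-0.02,0,-1],[0,0,0,-1,-0.02,0,-1],[0,0,0,-1,-0.02,0,-1],[0,0,0,-0.25,0,0,-1]]' | tail -2
python3 -c "
from h import *
plan(.49,-.375,.012)"
```

```text
opening: 0.0284
grip_force: 51.5
opening: 0.0285
grip_force: 55.0
opening: 0.0285
grip_force: 55.1
at [ 0.4865 -0.376   0.1393] yaw -22.1 tilt [-0.0013  0.0009] q6 -0.39 | turn 0.0 then shift [0.07 0.1  4.24] open 0.0285 grip 55.1 t 20.125
```

```bash

python3 -m jog '[[0,0,0,0,0,1,-1],[0,0,0,0,0,1,-1],[0,0,0,0,0,1,-1],[0,0,0,0,0,0.7,-1],[0,0,0,0,0,0.4,-1]]'
python3 -m jog '[[0,0,0,0,0,0,0.2],[0,0,0,0,0,0,0.2],[0,0,0,0,0,-0.5,0.2],[0,0,0,0,0,-1,0.2],[0,0,0,0,0,-1,0.2]]'
python3 -m jog '[[0,0,0,0,0,-1,0.2],[0,0,0,0,0,-1,0.2],[0,0,0,0,0,0,0.2]]' >/dev/null
python3 -c "
from h import *
plan(.485,.205,.13,49)
grab('wrist','w7')"
```

```text
t: 20.75
tool_pos: [0.4878, -0.3738, 0.0154]
tool_rot: [-2.602, -1.758, 0.001]
contact_force: [-1.0, 0.4, -0.2]
opening: 0.0286
grip_force: 55.1
t: 21.38
tool_pos: [0.4888, -0.375, 0.0947]
tool_rot: [2.602, 1.757, 0.001]
contact_force: [-0.6, 0.4, 0.1]
opening: 0.0512
grip_force: 0.0
at [ 0.4903 -0.3764  0.1575] yaw -21.9 tilt [ 0.0067 -0.0065] q6 -0.39 | turn -14.19 then shift [12.86 14.51  0.79] open 0.0515 grip 0.0 t 21.75
```

View pics/w7.png

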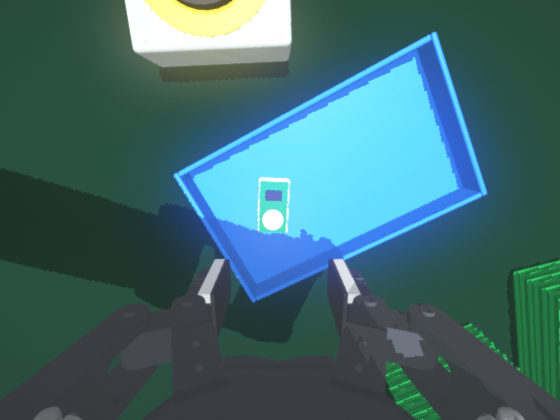

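First rect lies in the bin at (273,205). Next is the rect at (0.485,0.205).

```bash

python3 -m jog '[[0,0,-1,0,0,0,0.2],[0,0,-1,0,0,0,0.2],[0,0,-1,0,0,0,0.2],[0,0,-1,0,0,0,0.2],[0,0,-1,0,0,0,0.2]]' >/dev/null
python3 -m jog '[[0,0,-1,0,0,0,0.2],[0,0,-1,0,0,0,0.2],[0,0,-1,0,0,0,0.2],[0,0,-1,0,0,0,0.2],[0,0,-1,0,0,0,0.2]]' >/dev/null
python3 -m jog '[[0,0,-1,0,0,0,0.2],[0,0,-1,0,0,0,0.2],[0,0,-1,0,0,0,0.2],[0,0,-1,0,0,0,0.2],[0,0,-0.2,0,0,0,0.2]]' >/dev/null
python3 -m jog '[[0,0,0,0.86,0.97,0,0.2],[0,0,0,0.86,0.97,0,0.2],[0,0,0,0.86,0.97,0,0.2],[0,0,0,0.86,0.97,0,0.2],[0,0,0,0.86,0.97,0,0.2]]' >/dev/null
python3 -m jog '[[0,0,0,0.86,0.97,0,0.2],[0,0,0,0.86,0.97,0,0.2],[0,0,0,0.86,0.97,0,0.2],[0,0,0,0.86,0.97,0,0.2],[0,0,0,0.86,0.97,0,0.2]]' >/dev/null
python3 -m jog '[[0,0,0,0.86,0.97,0,0.2],[0,0,0,0.86,0.97,0.2,0.2],[0,0,0,0.86,0.97,0.2,0.2],[0,0,0,0.86,0.97,0.2,0.2],[0,0,0,0.86,0.97,0.2,0.2]]' >/dev/null
python3 -m jog '[[0,0,0,0,0,0.4,0.2],[0,0,0,0,0,0.4,0.2],[0,0,0,0,0,0,0.2],[0,0,0,0,0,0,0.2]]' >/dev/null
python3 - <<'E'
from h import *
d=grab('wrist','w8')
for c,a,p,s,an in mod(d): 
    if max(s)<70 and a>200: print(c.round(),a,p.round(4),np.round(s,1),round(an,1))
plan(.485,.205,.002,49)
E
```

```text
[276. 204.] 286 [0.4719 0.215 ] [27.4 18.6] 45.6
[123. 234.] 805 [0.403  0.1104] [24.6 57.3] 0.8
[ 66. 272.] 201 [0.3944 0.0358] [28.9 13.8] 88.7
[315. 286.] 347 [0.5493 0.1934] [16.5 35.2] 44.3
[244. 338.] 428 [0.5503 0.1086] [36.5 28.7] 62.0
[398. 383.] 222 [0.6873 0.1864] [25.1 18.8] 85.1
at [0.4824 0.2082 0.1042] yaw 49.0 tilt [0.0007 0.0001] q6 -0.59 | turn -0.0 then shift [-0.13 -0.03  3.41] open 0.0512 grip 0.0 t 26.1
```

```bash

python3 -m jog '[[0,0,0,-0.13,-0.03,0.9,0.2],[0,0,0,0,0,0.9,0.2],[0,0,0,0,0,0.8,0.2],[0,0,0,0,0,0.5,0.2],[0,0,0,0,0,0.3,0.2]]' 
python3 -m jog '[[0,0,0,0,0,0,-1],[0,0,0,0,0,0,-1],[0,0,0,0,0,0,-1],[0,0,0,0,0,0,-1]]' 50
python3 -m jog '[[0,0,0,0,0,-0.5,-1],[0,0,0,0,0,-1,-1],[0,0,0,0,0,-1,-1],[0,0,0,0,0,-1,-1],[0,0,0,0,0,-1,-1]]'
python3 -c "
from h import *
plan(.60,-.365,.14)"
```

```text
t: 26.72
tool_pos: [0.4845, 0.2055, 0.0015]
tool_rot: [1.099, 2.943, 0.0]
contact_force: [0.2, -0.0, 0.6]
opening: 0.0513
grip_force: 0.0
t: 27.22
tool_pos: [0.4847, 0.2058, 0.0024]
tool_rot: [1.098, 2.942, 0.001]
contact_force: [-0.2, 0.5, 1.4]
opening: 0.0286
grip_force: 51.5
t: 27.85
tool_pos: [0.4844, 0.2056, 0.1389]
tool_rot: [1.098, 2.942, 0.001]
contact_force: [0.7, -0.4, 0.1]
opening: 0.0285
grip_force: 51.3
at [0.4844 0.2056 0.1389] yaw 49.1 tilt [0.0012 0.0003] q6 -0.6 | turn 0.0 then shift [-15.37 -11.84  -0.04] open 0.0285 grip 51.3 t 27.85
```

```bash

python3 -m jog '[[0,0,0,-0.96,-0.74,-0.1,-1],[0,0,0,-0.96,-0.74,0,-1],[0,0,0,-0.96,-0.74,0,-1],[0,0,0,-0.96,-0.74,0,-1],[0,0,0,-0.96,-0.74,0,-1]]' | tail -2
python3 -m jog '[[0,0,0,-0.96,-0.74,0,-1],[0,0,0,-0.96,-0.74,0,-1],[0,0,0,-0.96,-0.74,0,-1],[0,0,0,-0.96,-0.74,0,-1],[0,0,0,-0.96,-0.74,0,-1]]' | tail -2
python3 -m jog '[[0,0,0,-0.96,-0.74,0,-1],[0,0,0,-0.96,-0.74,0,-1],[0,0,0,-0.96,-0.74,0,-1],[0,0,0,-0.96,-0.74,0,-1],[0,0,0,-0.96,-0.74,0,-1]]' | tail -2
python3 -m jog '[[0,0,0,-0.96,-0.74,0,-1],[0,0,0,0,0,0,-1]]'
python3 -c "
from h import *
plan(.60,-.365,.015)"
```

```text
opening: 0.0287
grip_force: 51.4
opening: 0.028
grip_force: 51.4
opening: 0.0285
grip_force: 51.4
t: 29.98
tool_pos: [0.5997, -0.367, 0.1409]
tool_rot: [1.102, 2.941, -0.001]
contact_force: [0.4, 0.3, -1.0]
opening: 0.0282
grip_force: 51.3
at [ 0.5997 -0.367   0.1409] yaw 48.9 tilt [ 0.0009 -0.0011] q6 -1.51 | turn 0.0 then shift [0.04 0.06 4.19] open 0.0282 grip 51.3 t 29.975
```

```bash

python3 -m jog '[[0,0,0,0,0,1,-1],[0,0,0,0,0,1,-1],[0,0,0,0,0,1,-1],[0,0,0,0,0,0.7,-1],[0,0,0,0,0,0.4,-1]]'
python3 -m jog '[[0,0,0,0,0,0,0.2],[0,0,0,0,0,0,0.2],[0,0,0,0,0,-0.5,0.2],[0,0,0,0,0,-1,0.2],[0,0,0,0,0,-1,0.2]]' >/dev/null
python3 -m jog '[[0,0,0,0,0,-1,0.2],[0,0,0,0,0,-1,0.35],[0,0,0,0,0,0,0.35]]' >/dev/null
python3 - <<'E'
from h import *
d=grab('wrist','w9')
for c,a,p,s,an in mod(d,.02): 
    if max(s)<70 and a>200: print(c.round(),a,p.round(4),np.round(s,1),round(an,1))
d=grab('side')
for c,a,p,s,an in mod(d): 
    if max(s)<70: print(c.round(),a,p.round(4),np.round(s,1),round(an,1))
plan(.667,.108,.12)
E
```

```text
t: 30.6
tool_pos: [0.5994, -0.3638, 0.0158]
tool_rot: [-1.097, -2.942, -0.001]
contact_force: [0.2, -0.6, -0.4]
opening: 0.029
grip_force: 51.3
[186. 115.] 728 [ 0.4869 -0.3738] [51.6 27.4] 65.8
[493. 192.] 947 [ 0.7292 -0.1972] [37.7 35. ] 88.8
[278. 193.] 480 [ 0.5918 -0.3575] [27.6 31.9] 49.1
[278. 153.] 15 [ 0.6056 -0.3652] [10.  43.6] 48.7
[315. 156.] 23 [ 0.4916 -0.3718] [27.1 23. ] 64.9
[224. 179.] 19 [ 0.7361 -0.1795] [28.4 11.1] 10.5
[557. 243.] 57 [-0.1061 -0.0378] [63.8 10.4] 70.6
[270. 252.] 60 [0.5537 0.1105] [31.8 31.2] 10.0
[262. 280.] 83 [0.5572 0.2022] [33.4 32.6] 9.9
at [ 0.5999 -0.3648  0.1527] yaw 49.1 tilt [ 0.0012 -0.0009] q6 -1.51 | turn 0.0 then shift [ 8.64 13.37  1.08] open 0.0578 grip 0.0 t 31.7
```

```bash

python3 -m jog '[[0,0,0,0.58,0.89,0,0.35],[0,0,0,0.58,0.89,0,0.35],[0,0,0,0.58,0.89,0,0.35],[0,0,0,0.58,0.89,0,0.35],[0,0,0,0.58,0.89,0,0.35]]' >/dev/null
python3 -m jog '[[0,0,0,0.58,0.89,0,0.35],[0,0,0,0.58,0.89,0,0.35],[0,0,0,0.58,0.89,0,0.35],[0,0,0,0.58,0.89,0,0.35],[0,0,0,0.58,0.89,0,0.35]]' >/dev/null
python3 -m jog '[[0,0,0,0.58,0.89,0,0.35],[0,0,0,0.58,0.89,0,0.35],[0,0,0,0.58,0.89,0,0.35],[0,0,0,0.58,0.89,0,0.35],[0,0,0,0,0,0,0.35]]' >/dev/null
python3 -m jog '[[0,0,0,0,0,0,0.35],[0,0,0,0,0,0,0.35]]' >/dev/null
python3 - <<'E'
from h import *
d=grab('wrist','w10')
for c,a,p,s,an in mod(d): 
    if max(s)<70 and a>200: print(c.round(),a,p.round(4),np.round(s,1),round(an,1))
plan(.667,.108,.003)
E
```

```text
[308.  22.] 1040 [0.5573 0.1997] [36.8 34.1] 49.0
[224.  98.] 815 [0.5536 0.1068] [36.5 35.6] 49.0
[307. 191.] 626 [0.6674 0.1078] [36.1 35.5] 49.0
[540. 326.] 428 [0.952 0.204] [58.  19.3] 89.8
[336. 350.] 323 [0.8339 0.0184] [25.4 37.7] 3.5
at [0.6604 0.0763 0.1514] yaw 49.0 tilt [-0.0006 -0.0002] q6 -0.85 | turn 0.0 then shift [0.52 0.94 4.95] open 0.0574 grip 0.0 t 33.875
```

View pics/w10.png

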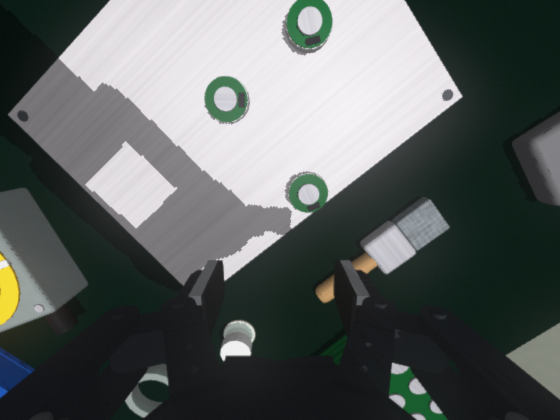

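The round to grasp is at (307,191); the brush runs from (322,292) to (445,210). I'll check the finger clearance.

```bash
python3 - <<'E'
from h import *
d=grab('wrist')
for u,v in [(322,292),(316,285),(362,245),(395,270),(425,200),(447,235)]: print(u,v,ray(d,u,v,.01)[:2].round(3))
plan(.667,.108,.003,80)
E
```

```text
322 292 [0.764 0.05 ]
316 285 [0.753 0.05 ]
362 245 [0.748 0.116]
395 270 [0.795 0.125]
425 200 [0.751 0.191]
447 235 [0.797 0.188]
at [0.6605 0.0764 0.1516] yaw 49.0 tilt [-0.0004 -0.0001] q6 -0.85 | turn -6.2 then shift [-0.03  1.08  4.95] open 0.0573 grip 0.0 t 33.925
```

```bash

python3 -m jog '[[0,0,0,0.26,0.47,0.9,0.35],[0,0,0,0.26,0.47,0.9,0.35],[0,0,0,0,0,1,0.35],[0,0,0,0,0,1,0.35],[0,0,0,0,0,0.7,0.35]]' 
python3 -m jog '[[0,0,0,0,0,0.35,0.35],[0,0,0,0,0,0,-1],[0,0,0,0,0,0,-1],[0,0,0,0,0,0,-1],[0,0,0,0,0,0,-1]]' 50
python3 -m jog '[[0,0,0,0,0,-0.5,-1],[0,0,0,0,0,-1,-1],[0,0,0,0,0,-1,-1],[0,0,0,0,0,-0.5,-1],[0,0,0,0,0,0,-1]]'
python3 -c "
from h import *
plan(.53,.35,.10)"
```

```text
t: 34.55
tool_pos: [0.6666, 0.1083, 0.0151]
tool_rot: [-1.099, -2.942, 0.001]
contact_force: [-0.0, -0.3, -0.2]
opening: 0.0577
grip_force: 0.0
t: 35.17
tool_pos: [0.6677, 0.1089, 0.0071]
tool_rot: [1.098, 2.942, 0.001]
contact_force: [0.1, -1.1, -0.8]
opening: 0.0368
grip_force: 50.0
t: 35.8
tool_pos: [0.6684, 0.109, 0.0984]
tool_rot: [1.097, 2.94, 0.002]
contact_force: [-0.6, -0.2, -0.9]
opening: 0.0371
grip_force: 50.1
at [0.6684 0.109  0.0984] yaw 49.1 tilt [0.0035 0.0002] q6 -0.8 | turn 0.0 then shift [ 8.75  3.05 -0.07] open 0.0371 grip 50.1 t 35.8
```

```bash

python3 -m jog '[[0,0,0,0.91,0.34,0,-1],[0,0,0,0.91,0.34,0,-1],[0,0,0,0.91,0.34,0,-1],[0,0,0,0.91,0.34,0,-1],[0,0,0,0.91,0.34,0,-1]]' |tail -2
python3 -m jog '[[0,0,0,0.91,0.34,0,-1],[0,0,0,0.91,0.34,0,-1],[0,0,0,0.91,0.34,0,-1],[0,0,0,0.91,0.34,0,-1],[0,0,0,0.91,0.34,0,-1]]' |tail -2
python3 -m jog '[[0,0,0,0,0,0,-1],[0,0,0,0,0,0,-1]]' |tail -2
python3 -c "
from h import *
plan(.53,.365,.015)
d=grab('wrist','w11'); grab('side','s11')"
```

```text
opening: 0.0371
grip_force: 50.1
opening: 0.0368
grip_force: 50.1
opening: 0.0376
grip_force: 50.1
at [0.5275 0.3641 0.0951] yaw 49.1 tilt [-0.0014 -0.0013] q6 -0.37 | turn 0.0 then shift [-0.04  0.08  2.67] open 0.0376 grip 50.1 t 37.3
```

View pics/w11.png

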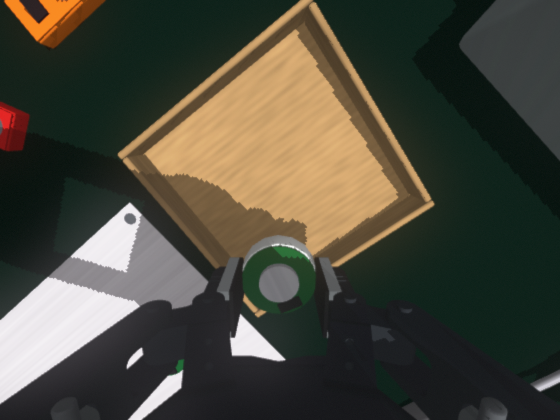

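The round is held at (280,280). The box rim corners are about (120,155), (310,3), (432,205) and (258,315).

```bash
python3 - <<'E'
from h import *
d=grab('wrist')
P=[ray(d,u,v,.035)[:2] for u,v in [(120,155),(310,3),(432,205),(258,315)]]
print(np.round(P,3),np.mean(P,0))
E
```

```text
[[0.414 0.32 ]
 [0.43  0.474]
 [0.584 0.461]
 [0.57  0.306]] [0.49952919 0.3903012 ]
```

```bash

python3 -m jog '[[0,0,0,0.2,0,0.8,-1],[0,0,0,0,0,0.8,-1],[0,0,0,0,0,0.6,-1],[0,0,0,0,0,0.3,-1],[0,0,0,0,0,0,-1]]'
python3 -m jog '[[0,0,0,0,0,0,0.2],[0,0,0,0,0,0,0.2],[0,0,0,0,0,-0.5,0.2],[0,0,0,0,0,-1,0.2],[0,0,0,0,0,-1,0.35]]'
python3 -m jog '[[0,0,0,0,0,-1,0.35],[0,0,0,0,0,0,0.35]]' >/dev/null
python3 - <<'E'
from h import *
d=grab('wrist','w12')
for c,a,p,s,an in mod(d): 
    if max(s)<70 and a>200: print(c.round(),a,p.round(4),np.round(s,1),round(an,1))
d=grab('side')
for c,a,p,s,an in mod(d): 
    if max(s)<70: print(c.round(),a,p.round(4),np.round(s,1),round(an,1))
plan(.557,.201,.12)
E
```

```text
t: 38.08
tool_pos: [0.5232, 0.3684, 0.0207]
tool_rot: [-1.099, -2.942, 0.001]
contact_force: [0.6, -0.1, -0.0]
opening: 0.0373
grip_force: 50.1
t: 38.7
tool_pos: [0.5236, 0.369, 0.0985]
tool_rot: [1.098, 2.943, 0.001]
contact_force: [0.5, 0.4, -0.1]
opening: 0.0575
grip_force: 0.0
[ 85. 197.] 1130 [0.397  0.2451] [66.5 27.8] 89.4
[274. 212.] 698 [0.5262 0.3676] [36.1 36.5] 49.0
[ 13. 262.] 715 [0.3926 0.144 ] [51.6 24.2] 87.3
[225. 179.] 19 [ 0.7347 -0.1798] [25.5 11.1] 10.5
[557. 243.] 66 [-0.1061 -0.0378] [63.8 10.4] 70.6
[264. 280.] 63 [0.5503 0.2012] [36.2 23.2] 79.5
[262. 347.] 153 [0.5245 0.3655] [35.5 34.3] 66.5
at [0.5234 0.3688 0.1269] yaw 49.1 tilt [0.0009 0.0005] q6 -0.36 | turn 0.0 then shift [-4.51 -3.49  0.23] open 0.0571 grip 0.0 t 39.05
```

```bash

python3 -m jog '[[0,0,0,-0.9,-0.7,0,0.35],[0,0,0,-0.9,-0.7,0,0.35],[0,0,0,-0.9,-0.7,0,0.35],[0,0,0,-0.9,-0.7,0.1,0.35],[0,0,0,-0.9,-0.7,0.1,0.35]]' >/dev/null
python3 -m jog '[[0,0,0,0,0,0,0.35],[0,0,0,0,0,0,0.35]]' >/dev/null
python3 - <<'E'
from h import *
d=grab('wrist','w13')
for c,a,p,s,an in mod(d): 
    if max(s)<70 and a>200: print(c.round(),a,p.round(4),np.round(s,1),round(an,1))
plan(.557,.2005,.006)
E
```

```text
[422.  44.] 1431 [0.5254 0.3714] [37.5 38.5] 3.5
[279. 207.] 377 [0.5492 0.2079] [34.4 15.2] 42.5
[  9. 229.] 286 [0.4057 0.0096] [12.3 34.5] 0.1
[ 21. 346.] 400 [ 0.4866 -0.0859] [53.7 19.7] 0.4
[546. 368.] 264 [0.8607 0.3018] [33.8 19.3] 75.7
[135. 408.] 268 [ 0.6165 -0.0607] [28. 22.] 1.4
at [0.5559 0.2016 0.1195] yaw 49.1 tilt [-0.0014  0.0001] q6 -0.64 | turn 0.0 then shift [-0.06 -0.    3.78] open 0.0576 grip 0.0 t 39.975
```

```bash

python3 -m jog '[[0,0,0,-0.06,0,0.9,0.35],[0,0,0,0,0,0.9,0.35],[0,0,0,0,0,0.9,0.35],[0,0,0,0,0,0.7,0.35],[0,0,0,0,0,0.4,0.35]]' | grep pos
python3 -m jog '[[0,0,0,0,0,0,-1],[0,0,0,0,0,0,-1],[0,0,0,0,0,0,-1],[0,0,0,0,0,0,-1]]' 50
python3 -m jog '[[0,0,0,0,0,-0.5,-1],[0,0,0,0,0,-1,-1],[0,0,0,0,0,-1,-1],[0,0,0,0,0,-0.7,-1],[0,0,0,0,0,0,-1]]' | tail -2
python3 -c "
from h import *
plan(.465,.365,.10)"
```

```text
tool_pos: [0.5571, 0.2003, 0.0048]
t: 41.1
tool_pos: [0.5583, 0.1999, 0.007]
tool_rot: [1.098, 2.942, 0.001]
contact_force: [-0.3, -0.7, -0.3]
opening: 0.0371
grip_force: 50.1
opening: 0.0373
grip_force: 50.1
at [0.5595 0.2002 0.1052] yaw 49.1 tilt [0.0049 0.0011] q6 -0.64 | turn 0.0 then shift [5.98 2.09 0.16] open 0.0373 grip 50.1 t 41.725
```

```bash

python3 -m jog '[[0,0,0,0.89,0.36,0,-1],[0,0,0,0.89,0.36,0,-1],[0,0,0,0.89,0.36,0,-1],[0,0,0,0.89,0.36,0,-1],[0,0,0,0.89,0.36,0,-1]]' |tail -2
python3 -m jog '[[0,0,0,0.89,0.36,0,-1],[0,0,0,0.89,0.36,0,-1],[0,0,0,0,0,0,-1]]' |tail -2
python3 -c "
from h import *
plan(.468,.38,.02)"
```

```text
opening: 0.0372
grip_force: 50.2
opening: 0.0374
grip_force: 50.2
at [0.4645 0.38   0.1006] yaw 49.2 tilt [-0.0024 -0.0014] q6 -0.3 | turn 0.0 then shift [-0.09  0.08  2.69] open 0.0374 grip 50.2 t 42.725
```

```bash

python3 -m jog '[[0,0,0,-0.09,0.08,0.9,-1],[0,0,0,0,0,0.8,-1],[0,0,0,0,0,0.6,-1],[0,0,0,0,0,0.4,-1],[0,0,0,0,0,0,-1]]'
python3 -m jog '[[0,0,0,0,0,0,0.15],[0,0,0,0,0,0,0.15],[0,0,0,0,0,-0.5,0.15],[0,0,0,0,0,-1,0.2],[0,0,0,0,0,-1,0.35]]' | grep pos
python3 -m jog '[[0,0,0,0,0,-1,0.35],[0,0,0,0,0,0,0.35]]' >/dev/null
python3 - <<'E'
from h import *
d=grab('wrist','w14')
for c,a,p,s,an in mod(d): 
    if max(s)<70 and a>200: print(c.round(),a,p.round(4),np.round(s,1),round(an,1))
d=grab('side')
for c,a,p,s,an in mod(d): 
    if max(s)<70: print(c.round(),a,p.round(4),np.round(s,1),round(an,1))
plan(.5535,.108,.12)
E
```

```text
t: 43.35
tool_pos: [0.4693, 0.3787, 0.0201]
tool_rot: [-1.098, -2.942, 0.003]
contact_force: [0.2, 0.2, -0.6]
opening: 0.0371
grip_force: 50.2
tool_pos: [0.4701, 0.3797, 0.0986]
[276. 203.] 443 [0.4648 0.3856] [36.9 19.7] 44.0
[303. 260.] 607 [0.5261 0.3677] [37.3 35.6] 72.3
[405. 386.] 1116 [0.7142 0.3545] [38.1 66.2] 83.7
[225. 179.] 16 [ 0.7347 -0.1798] [22.8 11.5] 37.3
[557. 243.] 53 [-0.1061 -0.0378] [63.8 10.4] 70.6
[266. 252.] 34 [0.562  0.1137] [16.  32.7] 38.9
[262. 346.] 156 [0.5266 0.3641] [35.4 34.3] 9.6
[292. 357.] 165 [0.4691 0.3771] [36.7 33.7] 58.7
at [0.4699 0.3795 0.1269] yaw 49.1 tilt [0.0009 0.0006] q6 -0.3 | turn 0.0 then shift [-8.03 -5.01  0.23] open 0.0577 grip 0.0 t 44.325
```

```bash

python3 -m jog '[[0,0,0,-0.89,-0.56,0,0.35],[0,0,0,-0.89,-0.56,0,0.35],[0,0,0,-0.89,-0.56,0,0.35],[0,0,0,-0.89,-0.56,0,0.35],[0,0,0,-0.89,-0.56,0.1,0.35]]' >/dev/null
python3 -m jog '[[0,0,0,-0.89,-0.56,0.1,0.35],[0,0,0,-0.89,-0.56,0.1,0.35],[0,0,0,-0.89,-0.56,0,0.35],[0,0,0,-0.89,-0.56,0,0.35],[0,0,0,0,0,0,0.35]]' >/dev/null
python3 -m jog '[[0,0,0,0,0,0,0.35]]' >/dev/null
python3 - <<'E'
from h import *
d=grab('wrist','w15')
for c,a,p,s,an in mod(d): 
    if max(s)<70 and a>200: print(c.round(),a,p.round(4),np.round(s,1),round(an,1))
plan(.5535,.1075,.006)
E
```

```text
[280. 209.] 334 [0.5459 0.1147] [32.8 14. ] 38.9
[430. 413.] 210 [0.8288 0.0861] [30.5 21.9] 6.2
at [0.5515 0.1084 0.1164] yaw 49.1 tilt [-0.0017  0.0002] q6 -0.8 | turn 0.0 then shift [-0.08  0.02  3.68] open 0.0578 grip 0.0 t 45.75
```

```bash

python3 -m jog '[[0,0,0,-0.06,0,0.9,0.35],[0,0,0,0,0,0.9,0.35],[0,0,0,0,0,0.9,0.35],[0,0,0,0,0,0.7,0.35],[0,0,0,0,0,0.3,0.35]]' | grep pos
python3 -m jog '[[0,0,0,0,0,0,-1],[0,0,0,0,0,0,-1],[0,0,0,0,0,0,-1],[0,0,0,0,0,0,-1]]' 50
python3 -m jog '[[0,0,0,0,0,-0.5,-1],[0,0,0,0,0,-1,-1],[0,0,0,0,0,-1,-1],[0,0,0,0,0,-0.7,-1],[0,0,0,0,0,0,-1]]' | tail -2
python3 -c "
from h import *
plan(.505,.428,.10)"
```

```text
tool_pos: [0.5521, 0.1075, 0.0046]
t: 46.88
tool_pos: [0.5541, 0.1065, 0.0069]
tool_rot: [1.098, 2.942, 0.001]
contact_force: [-0.6, -0.7, -1.6]
opening: 0.037
grip_force: 50.0
opening: 0.037
grip_force: 50.1
at [0.5557 0.1066 0.1057] yaw 49.1 tilt [0.0061 0.0003] q6 -0.8 | turn 0.0 then shift [8.3  6.98 0.18] open 0.037 grip 50.1 t 47.5
```

```bash

python3 -m jog '[[0,0,1,0,0,0,-1],[0,0,1,0,0,0,-1],[0,0,1,0,0,0,-1],[0,0,1,0,0,0,-1],[0,0,1,0,0,0,-1]]' | tail -2
python3 -m jog '[[0,0,1,0,0,0,-1],[0,0,1,0,0,0,-1],[0,0,1,0,0,0,-1],[0,0,1,0,0,0,-1],[0,0,1,0,0,0,-1]]' | tail -2
python3 -m jog '[[0,0,0.6,0,0,0,-1],[0,0,0,0,0,0,-1]]' | tail -2
python3 -c "
from h import *
plan(.503,.43,.10)"
```

```text
opening: 0.0369
grip_force: 50.1
opening: 0.0373
grip_force: 50.1
opening: 0.0371
grip_force: 50.1
at [0.553  0.1065 0.1013] yaw -3.9 tilt [-0.0017 -0.0001] q6 0.13 | turn 0.0 then shift [10.64 -2.39  0.04] open 0.0371 grip 50.1 t 49.0
```

```bash

python3 -m jog '[[0,0,0,0.97,-0.22,0,-1],[0,0,0,0.97,-0.22,0,-1],[0,0,0,0.97,-0.22,0,-1],[0,0,0,0.97,-0.22,0,-1],[0,0,0,0.97,-0.22,0,-1]]' |tail -2
python3 -m jog '[[0,0,0,0.97,-0.22,0,-1],[0,0,0,0.97,-0.22,0,-1],[0,0,0,0.97,-0.22,0,-1],[0,0,0,0.97,-0.22,0,-1],[0,0,0,0.97,-0.22,0,-1]]' |tail -2
python3 -m jog '[[0,0,0,0.97,-0.22,0,-1],[0,0,0,0,0,0,-1],[0,0,0,0,0,0,-1]]' |tail -2
python3 -c "
from h import *
plan(.503,.43,.02)"
```

```text
opening: 0.0371
grip_force: 50.1
opening: 0.037
grip_force: 50.1
opening: 0.0373
grip_force: 50.1
at [0.5029 0.4303 0.1017] yaw -3.9 tilt [-0.0008 -0.001 ] q6 0.66 | turn 0.0 then shift [-0.01  0.    2.72] open 0.0373 grip 50.1 t 50.625
```

```bash

python3 -m jog '[[0,0,0,0,0,0.9,-1],[0,0,0,0,0,0.8,-1],[0,0,0,0,0,0.6,-1],[0,0,0,0,0,0.4,-1],[0,0,0,0,0,0,-1]]'
python3 -m jog '[[0,0,0,0,0,0,0.15],[0,0,0,0,0,0,0.15],[0,0,0,0,0,-0.5,0.15],[0,0,0,0,0,-1,0.2],[0,0,0,0,0,-1,0]]' | grep pos
python3 -m jog '[[0,0,0,0,0,-1,0],[0,0,0,0,0,-1,0],[0,0,0,0,0,-1,0],[0,0,0,0,0,0,0]]' >/dev/null
python3 - <<'E'
from h import *
d=grab('wrist','w16')
for c,a,p,s,an in mod(d,.02): 
    if max(s)<70 and a>200: print(c.round(),a,p.round(4),np.round(s,1),round(an,1))
a=d['img']; d=grab('side'); b=cv2.resize(d['img'][100:420],None,fx=1,fy=1)
cv2.imwrite('pics/fin.png',np.vstack([cv2.resize(a[100:],(448,256)),cv2.resize(b,(560,320))[:, :448]])[:,:,::-1])
plan(.5138,-.1794,.20,70.1)
E
```

```text
t: 51.25
tool_pos: [0.5027, 0.4302, 0.0202]
tool_rot: [-2.296, -2.143, 0.003]
contact_force: [0.1, 0.2, -0.6]
opening: 0.0375
grip_force: 50.1
tool_pos: [0.5035, 0.4311, 0.0986]
[275. 202.] 480 [0.5042 0.4303] [35.7 35.7] 40.9
[248. 246.] 372 [0.4699 0.3805] [34.6 34.9] 85.9
[296. 253.] 353 [0.5237 0.3688] [36. 33.] 66.5
at [0.5032 0.4309 0.1867] yaw -3.9 tilt [0.0007 0.0005] q6 0.66 | turn -14.81 then shift [ -7.26 -19.01  -0.45] open 0.0425 grip 0.0 t 52.475
```

View pics/fin.png

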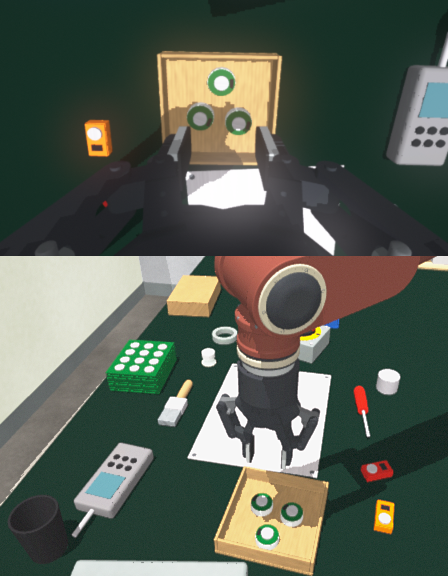

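All three rounds are in the box (top crop (221,82), (200,118), (238,122)) and the plate is empty. Back to the handle.

```bash

python3 -m jog '[[0,0,-1,0,0,0,0],[0,0,-1,0,0,0,0],[0,0,-1,0,0,0,0],[0,0,-1,0,0,0,0],[0,0,-1,0,0,0,0]]' >/dev/null
python3 -m jog '[[0,0,-1,0,0,0,0],[0,0,-1,0,0,0,0],[0,0,-1,0,0,0,0],[0,0,-1,0,0,0,0],[0,0,-1,0,0,0,0]]' >/dev/null
python3 -m jog '[[0,0,-1,0,0,0,0],[0,0,-1,0,0,0,0],[0,0,-1,0,0,0,0],[0,0,-1,0,0,0,0],[0,0,-0.8,0,0,0,0]]' >/dev/null
python3 -m jog '[[0,0,0,-0.36,-0.95,0,0],[0,0,0,-0.36,-0.95,0,0],[0,0,0,-0.36,-0.95,0,0],[0,0,0,-0.36,-0.95,0,0],[0,0,0,-0.36,-0.95,0,0]]' >/dev/null
python3 -m jog '[[0,0,0,-0.36,-0.95,0,0],[0,0,0,-0.36,-0.95,0,0],[0,0,0,-0.36,-0.95,0,0],[0,0,0,-0.36,-0.95,0,0],[0,0,0,-0.36,-0.95,0,0]]' >/dev/null
python3 -m jog '[[0,0,0,-0.36,-0.95,0,0],[0,0,0,-0.36,-0.95,0,0],[0,0,0,-0.36,-0.95,0,0],[0,0,0,-0.36,-0.95,0,0],[0,0,0,-0.36,-0.95,0,0]]' >/dev/null
python3 -m jog '[[0,0,0,-0.36,-0.95,0,0],[0,0,0,-0.36,-0.95,0,0],[0,0,0,-0.36,-0.95,0,0],[0,0,0,-0.36,-0.95,0,0],[0,0,0,-0.36,-0.95,0,0]]' >/dev/null
python3 -m jog '[[0,0,0,0,0,0,0],[0,0,0,0,0,0,0]]' >/dev/null
python3 - <<'E'
from h import *
plan(.5138,-.1794,.075,70.1)
for n in ['wrist','side']:
    d=grab(n,'z'+n)
    h=cv2.cvtColor(d['img'],cv2.COLOR_RGB2HSV); H,S,V=[h[...,i] for i in range(3)]
    m=(H>100)&(H<125)&(S>130)
    for c,a,p,s,an in mod(d):
        if max(s)<70: print(n,c.round(),a,p.round(3),np.round(s))
E
```

```text
at [ 0.5112 -0.1778  0.185 ] yaw 70.1 tilt [-0.0021  0.0015] q6 -1.7 | turn -0.01 then shift [-0.11 -0.02  3.66] open 0.0426 grip 0.0 t 57.1
wrist [202. 156.] 47 [ 0.439 -0.236] [ 9. 10.]
wrist [110. 240.] 629 [ 0.488 -0.377] [52. 28.]
wrist [166. 303.] 86 [ 0.584 -0.351] [28.  7.]
wrist [246. 309.] 69 [ 0.627 -0.261] [26. 17.]
wrist [378. 304.] 16 [ 0.674 -0.108] [9. 3.]
wrist [312. 315.] 108 [ 0.663 -0.187] [21. 23.]
wrist [283. 315.] 15 [ 0.648 -0.222] [10.  4.]
wrist [292. 317.] 25 [ 0.655 -0.211] [ 9. 13.]
wrist [485. 331.] 430 [0.758 0.011] [65. 25.]
wrist [525. 335.] 23 [0.782 0.056] [7. 9.]
side [278. 152.] 22 [ 0.604 -0.368] [17. 46.]
side [316. 155.] 35 [ 0.489 -0.38 ] [48. 26.]
side [341. 182.] 220 [ 0.407 -0.224] [67. 59.]
side [225. 179.] 16 [ 0.732 -0.18 ] [20. 11.]
side [262. 346.] 156 [0.527 0.364] [35. 34.]
side [292. 357.] 169 [0.47  0.377] [36. 35.]
side [268. 379.] 200 [0.505 0.427] [36. 33.]
```

Five modules are in their bins and none is left on the plate. Now turn the handle on.

```bash

python3 -m jog '[[0,0,0,-0.1,0,0.9,0],[0,0,0,0,0,0.9,0],[0,0,0,0,0,0.8,0],[0,0,0,0,0,0.6,0],[0,0,0,0,0,0.4,0]]' 
python3 -m jog '[[0,0,0,0,0,0,-1],[0,0,0,0,0,0,-1],[0,0,0,0,0,0,-1],[0,0,0,0,0,0,-1]]' 60
python3 -m jog '[[0,0,0.8,0,0,0,-1],[0,0,0.8,0,0,0,-1],[0,0,0.8,0,0,0,-1],[0,0,0.8,0,0,0,-1],[0,0,0.8,0,0,0,-1]]'
python3 -m jog '[[0,0,0.8,0,0,0,-1],[0,0,0.8,0,0,0,-1],[0,0,0.8,0,0,0,-1],[0,0,0.8,0,0,0,-1],[0,0,0.8,0,0,0,-1]]' | tail -2
python3 -m jog '[[0,0,0.8,0,0,0,-1],[0,0,0.8,0,0,0,-1],[0,0,0.8,0,0,0,-1],[0,0,0.8,0,0,0,-1],[0,0,0.8,0,0,0,-1]]' | tail -2
python3 -m jog '[[0,0,0.8,0,0,0,-1],[0,0,0.8,0,0,0,-1],[0,0,0.8,0,0,0,-1],[0,0,0.8,0,0,0,-1],[0,0,0.8,0,0,0,-1]]' | tail -2
python3 -m jog '[[0,0,0.8,0,0,0,-1],[0,0,0.8,0,0,0,-1],[0,0,0.5,0,0,0,-1],[0,0,0,0,0,0,-1]]'
python3 -m jog '[[0,0,0,0,0,0,0],[0,0,0,0,0,0,0],[0,0,0,0,0,-0.6,0],[0,0,0,0,0,-1,0],[0,0,0,0,0,-1,0]]' >/dev/null
python3 -m jog '[[0,0,0,0,0,-1,0],[0,0,0,0,0,-1,0],[0,0,0,0,0,0,0],[0,0,0,0,0,0,0]]' 
python3 -c "
from h import *
plan(.5138,-.1794,.075,-20.5)
grab('wrist','end')"
```

```text
t: 57.82
tool_pos: [0.5146, -0.179, 0.0774]
tool_rot: [-0.542, -3.094, -0.0]
contact_force: [-0.3, 0.0, 0.6]
opening: 0.0426
grip_force: 0.0
t: 58.32
tool_pos: [0.515, -0.1798, 0.0789]
tool_rot: [0.543, 3.094, -0.0]
contact_force: [-0.9, -0.4, 0.1]
opening: 0.0145
grip_force: 61.6
t: 58.95
tool_pos: [0.5148, -0.1801, 0.0789]
tool_rot: [1.076, 2.951, -0.002]
contact_force: [-2.4, -0.5, -0.1]
opening: 0.0144
grip_force: 61.7
opening: 0.0146
grip_force: 61.7
opening: 0.0143
grip_force: 61.8
opening: 0.0144
grip_force: 62.0
t: 61.32
tool_pos: [0.5134, -0.1806, 0.0789]
tool_rot: [-2.579, -1.793, 0.007]
contact_force: [-7.2, -2.6, 2.9]
opening: 0.0142
grip_force: 62.3
t: 62.45
tool_pos: [0.5146, -0.1794, 0.2162]
tool_rot: [-2.58, -1.792, -0.0]
contact_force: [-1.0, 0.1, -0.7]
opening: 0.043
grip_force: 0.0
at [ 0.5146 -0.1794  0.2162] yaw -20.4 tilt [-0.      0.0001] q6 -0.12 | turn 0.01 then shift [-0.01 -0.03  4.71] open 0.043 grip 0.0 t 62.45
```

View pics/end.png

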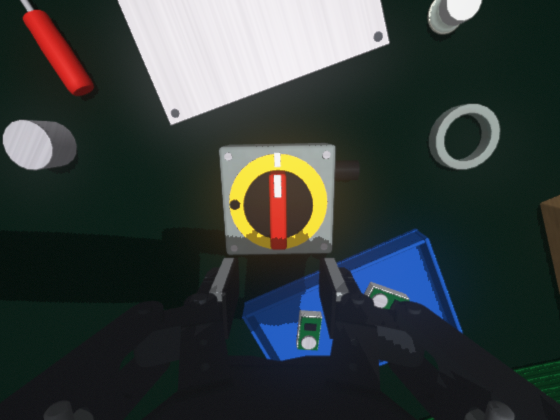

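The pointer (278,185) is at the white mark, so the isolator is on. Both rects are in the blue bin at (310,328) and (383,297), and the robot is clear.

```bash
python3 -m jog '[[0,0,0,0,0,0,0],[0,0,0,0,0,0,0],[0,0,0,0,0,0,0]]' >/dev/null; python3 -c "
from station import finish_job
print(finish_job())"
```

```text
the job is handed in; nothing more can be done
None
```

Job handed in after about 63 s of robot time: with the isolator off, 2 rectangular modules went into the blue bin and 3 round ones into the cardboard box; the isolator is on again, and no verdict was returned.

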